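# Roll down a freshly bonded dryer-door glass on its free-running service stand

### The arm

A 7-joint arm with a two-finger parallel gripper is mounted at the origin on the work surface. World frame = base frame: x ahead of the robot, y to its left, z up, the work surface at z = 0. Lengths are in m, angles in degrees, forces in N, time in s.
With the tool pointing down it reaches from about 0.425 to 1.025 m from the base axis. Payload 9.4 kg.
Tool frame: the origin (TCP) lies midway between the tips of the shut fingers; the grasp point (between the pads) lies 19 mm behind it; z points along the fingers, y is the line along which they close (so a half turn about z gives the same grasp; the last joint's range is limited). The gripper opens to 93 mm and grips with 3 to 60 N. Pads are 15 mm wide; open, the fingers measure 128 mm over their backs; the gripper's body (75 mm by 188 mm) begins 65 mm behind the grasp point.
Start: joints at [-80.082, 34.337, -0.143, 91.639, 0.103, 54.024, -4.572], TCP at [0.179, 0.702, 0.219] pointing down, gripper open.
Joint ranges: [-147.43, 147.43], [-19.82, 112.94], [-74.19, 73.91], [6.32, 146.72], [-59.91, 239.91], [6.04, 106.73], [-150.56, 150.56]. Speed limits (degrees/s): [127.2, 127.2, 172.46, 172.46, 180, 180, 180].

### API

Orientations are given as a 3x3 rotation matrix whose columns are the frame's x, y, z axes.
In Python, from rig import robot gives the robot as it stands.
- The arm moves only by the shell command python3 -m jog 'ROWS' [FORCE]. ROWS is JSON, a list of rows, each an object of numbers: "hand": the opening, from 0 (shut) to 1 (fully open); "dx", "dy", "dz": the shift along the tool's x, y, z as a fraction of full scale; "turn": the turn about the tool's z as a fraction of full scale. In form: [{"hand": .., "dx": .., "dy": .., "dz": .., "turn": ..}, ...]. A call has 1 to 12 rows; each row shifts and turns the commanded pose from where the row before left it, along the tool's axes as they then stand; what a row does not reach is not made up. Full scale, the value 1, is 75 cm for a shift and pi/2 rad for a turn. A row lasts 1/12 s, in which the tool goes at most 41.7 mm and 7.16 degrees, less where a joint would pass 70% of its speed; a pose out of reach is approached as far as the arm can. A call with a number of a shift or a turn outside -1 to 1 is refused whole. A call with a gripper value outside its range is refused whole. The fingers move at their own pace and stop on an object; FORCE is the grip in N (left out, the last holds). Time passes only in rows, so rows that do not move let the fingers close. It gives the time, the measured TCP pose, the force, the opening and the grip force at its end, in the units of the state.
- robot.get_state(): the state, without advancing time (a new reading comes with each control period).
- robot.get_image(name): name is "side" or "top"; returns (picture, depth): 420x560x3 uint8, red, green, blue; 420x560 float32, m along the optical axis (not along the pixel's ray), 0 where there is no reading.
- robot.calibration(name): a dict with "fx", "fy", "cx", "cy" (pixels), "D" ([k1, k2, p1, p2, k3] as OpenCV has them; the pictures are not rectified), "R" (3x3) and "t" (3): a world point X has camera coordinates R X + t. Camera axes: x right, y down, z forward; pixel columns grow to the right and rows downward; lengths in m; the calibration is good to about 2 mm. A picture is of the moment at which its call begins. calibration takes no time and is no camera call.
- robot.hand_in(): hands the job in; it is judged then, once.
The state is a dict: "t": time; "qpos": joint angles; "dq": joint speeds; "joint_torque": joint torques, N m; "tcp_pos": TCP position; "eef_rot": TCP orientation; "ft_force": force on the tool from outside, world axes, zero at the start; "moment": the same for the moment, N m; "opening": finger opening in m; "grip_force": force on a finger pad.
Only numpy, scipy, OpenCV 4.12 (cv2) and the standard library are available. Lean on these libraries where they do the work, as an engineer would, in place of code of your own. Each camera call takes 0.05 s, during which the arm holds its last target. There are 200 camera calls.

### The job

The domed door glass has just been bonded into its ring and must be rolled down: take the ball-ended pressing tool by its handle out of its holder and, touching the stand with nothing but the tool, set its ball down just inside the rim nearer the robot and draw it in one unbroken pass along the middle line, over the top, to just inside the far rim in about eight seconds, pressing all the way with about 6 N (the sprung deck sinks about 24 mm). The glass rides on a carriage that rolls freely sideways, so steer it with the ball, never letting it run up to an end stop, and work it back to the middle of its runners before the pass ends. Then lift the tool well clear and finish still holding it up, with the carriage standing still in the middle.

Things in the scene. Friction and masses are not known exactly. Their poses are not given: they have to be found in the camera images.
- runner: Fixed aluminium runner frame of the service stand, 160 x 366 mm, 48 mm high at its end stops. Origin: centre of its underside, on the table. x points across the runners (the pressing direction, from the robot's side to the far side), y along the runners, z up. It does not move.
- carriage (a joint): Place (m) of the carriage along the runner frame's y: 0 in the middle, stops at +-0.100; keep it inside +-0.085. Starts on the + side. Drag only 0.4 N s/m, rolling friction 0.02 N. Moving mass with the glass nominally 3.2 kg; 2.4 kg of it (the carriage) varies -20 to +30 %. A ball pressing with F newtons at d to one side of the middle line drives it to the other side with about F*d/(0.42 m).
- door_glass: Round dark domed glass in a grey ring 248 mm across, on the carriage's sprung deck. Origin: centre of the dome's base circle, 115 mm above the table unpressed, at x = 0 of the runner frame; axes parallel to that frame. Dome: spherical cap, radius 400 mm, base circle 240 mm across, 18.4 mm high. It (0.8 kg) sinks straight down, never tilting, at most 45 mm, on springs (250 N/m; damper 14 N s/m).
- dome_top (a point): Top of the dome, 18.4 mm above the origin of door_glass, 133.4 mm above the table when not pressed; moves with the glass; axes as door_glass. 6 N of steady downward push sinks it 24 mm; it comes back up when released.
- presser: Hand pressing tool, 155 mm long, 0.18 kg: white roller ball 44 mm across at the bottom, turning freely in its socket (rolls on the glass almost without friction), 22 mm neck, black flange disc (72 mm across, 65 to 71 mm up), square black handle 28 x 28 mm from 71 to 155 mm up, sides along the tool's x and y. Origin: lowest point of the ball, z up the handle. Grip about 125 mm up. Starts upright.
- presser_ball (a point): Centre of the pressing tool's ball, 22 mm above the tool's origin along its z.
- holder: Fixed white holder block 100 x 100 mm, 80 mm high, with a 54 mm hole straight down its middle in which the tool hangs (ball bottom 15 mm above the table). Origin: centre of its underside. Lift the tool straight up by at least 80 mm to clear it.
Mind the look-alikes: they are no part of the job. Leave any green, orange or yellow look-alike of the presser alone.

How it is judged (in metres and radians):
On the way, in this order (a step that is already met when the one before it is completed fails the run):
1. the ball presses with 3 to 9 N on the glass near the rim on the robot's side (ball centre 60 to 115 mm before the top) within 25 mm of the middle line, for 0.3 s (x of presser_ball in the frame of dome_top between -0.115 and -0.06 m and y of presser_ball in the frame of dome_top between -0.025 and 0.025 m and contact force between presser and door_glass between 3 and 9 N), for 0.3 s.
2. it then crosses the middle (ball centre within 60 mm of the top) pressing with 3 to 9 N within 25 mm of the middle line, for 4 s without a break (x of presser_ball in the frame of dome_top between -0.06 and 0.06 m and y of presser_ball in the frame of dome_top between -0.025 and 0.025 m and contact force between presser and door_glass between 3 and 9 N), for 4 s.
3. it presses with 3 to 9 N near the far rim (ball centre 60 to 115 mm past the top) within 25 mm of the middle line, for 0.3 s, with the carriage within 25 mm of the middle of its runners (x of presser_ball in the frame of dome_top between 0.06 and 0.115 m and value of joint carriage between -0.025 and 0.025 m and y of presser_ball in the frame of dome_top between -0.025 and 0.025 m and contact force between presser and door_glass between 3 and 9 N), for 0.3 s.
At the end, for the whole second after the job is handed in: After the pass the tool is held in the fingers, roughly upright, its ball centre more than 80 mm above the top of the glass; the carriage stands still (under 0.02 m/s) within 30 mm of the middle of its runners (z of presser_ball in the frame of dome_top above 0.08 m and height (world z) of presser_ball above 0.2 m and contact force between presser and door_glass below 0.05 N and value of joint carriage between -0.03 and 0.03 m and velocity of joint carriage between -0.02 and 0.02 m/s and contact force between the fingers and presser above 1 N and angle between presser's own z axis and vertical below 0.5 rad); the arm keeps its last pose, push and grip.
It fails at once if the ball presses the glass with more than 14 N (contact force between presser and door_glass above 14 N).
It fails at once if the carriage runs up to an end stop (beyond 95 mm from the middle) (value of joint carriage above 0.095 m or value of joint carriage below -0.095 m).
It fails at once if the ball is lifted off over the middle of the glass (x of presser_ball in the frame of dome_top between -0.055 and 0.055 m and y of presser_ball in the frame of dome_top between -0.1 and 0.1 m and z of presser_ball in the frame of dome_top between 0.04 and 0.075 m).
It fails at once if the hand or arm itself touches the stand, the carriage or the glass (contact force between the arm and runner above 0.5 N).
It also fails if it takes over 59 s, if anything falls off the work surface, if the arm or the gripper's body presses on something with over 40 N, if the wrist force passes 120 N, or if a joint passes its speed limit or range.

## Working session

There is one attempt and no reset: what is moved stays moved. The work goes in short steps, Python scripts to look and compute and a shell command to move; the robot and the scene stay as the last step left them, time stands still between calls to the robot, and variables do not carry over. Pictures are saved under pics/ and viewed, at most 10 in all, crops included, and the job is handed in when it is done.

```bash
ls; mkdir -p pics
cat > h.py <<'E'
import numpy as np, cv2
from rig import robot
def cal(n):
    c=robot.calibration(n); K=np.array([[c["fx"],0,c["cx"]],[0,c["fy"],c["cy"]],[0,0,1.]]); return K,np.array(c["D"],float),np.array(c["R"]),np.array(c["t"])
def shot(n): return robot.get_image(n)
def pts(n,uv,d=None,z=None):
    K,D,R,t=cal(n); uv=np.asarray(uv,float).reshape(-1,1,2)
    r=np.c_[cv2.undistortPoints(uv,K,D).reshape(-1,2),np.ones(len(uv))]
    C=-R.T@t; w=r@R
    if d is not None: return C+w*np.asarray(d).reshape(-1,1)
    return C+w*((z-C[2])/w[:,2])[:,None]
def cloud(n,depth):
    v,u=np.indices(depth.shape); P=pts(n,np.stack([u.ravel(),v.ravel()],1),d=depth.ravel()); P[depth.ravel()==0]=np.nan
    return P.reshape(*depth.shape,3)
E
python3 - <<'E'
from h import *
ims=[]
for n in("side","top"):
    a,d=shot(n); np.savez(f"pics/{n}0.npz",a=a,d=d); cv2.imwrite(f"pics/{n}0.png",a[...,::-1]); K,D,R,t=cal(n); print(n,K[0,0],D,-R.T@t,R[2],(d==0).mean())
s=robot.get_state(); print(s)
E
```

```text
pics
side 382.74554934083676 [-0.0722546  0.         0.         0.         0.       ] [0.88175365 0.22022528 0.68263932] [-0.49830255 -0.50804259 -0.70255768] 0.004264455782312925
top 455.325371885534 [-0.15150712  0.          0.          0.          0.        ] [ 0.31712265 -0.19637822  1.10163196] [ 0.12194412 -0.01567891 -0.99241312] 0.00413265306122449
{'t': 0.1, 'qpos': array([-80.07980802,  34.37887722,  -0.1449769 ,  91.67615889,
         0.10397992,  54.02323809,  -4.57073755]), 'dq': array([ 0.01599583, -0.11638742,  0.04820945, -0.10809704,  0.00107382,
        0.07938308, -0.04059463]), 'joint_torque': array([ 5.46812400e-03, -7.66546941e+01,  1.50222089e+00, -2.52938443e+01,
       -5.22767706e-02,  1.35594231e-02,  6.37544485e-05]), 'tcp_pos': array([0.17917406, 0.70206552, 0.217861  ]), 'eef_rot': array([[-9.68972277e-01,  2.47169354e-01, -1.92884941e-04],
       [ 2.47169386e-01,  9.68971346e-01, -1.35074543e-03],
       [-1.46962894e-04, -1.35651013e-03, -9.99999069e-01]]), 'ft_force': array([ 0.26711529,  0.02474407, -0.34415071]), 'moment': array([ 0.01531273, -0.04376435,  0.01316332]), 'grip_force': 0.0, 'opening': 0.09294374910422708}
```

View pics/side0.png

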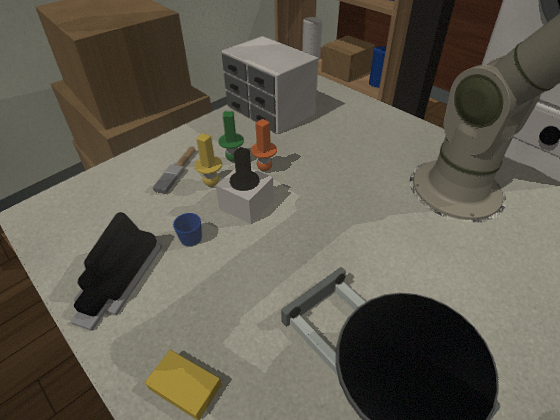

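View pics/top0.png

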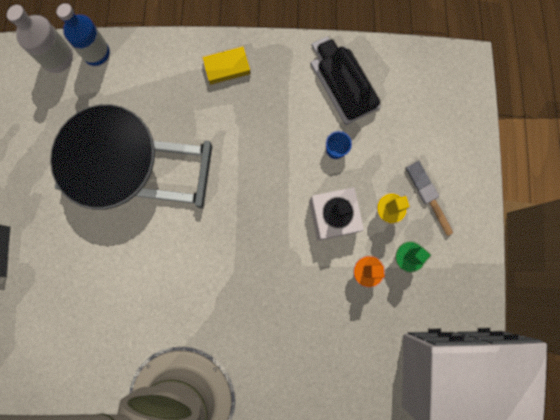

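The top view shows the ringed glass at (103,155), with the runner's right end stop at (205,175). Candidates for the presser:

| Candidate | Side pixel | Top pixel |
|---|---|---|
| Black handle in white block | (243,170) | (338,212) |
| Yellow | (207,155) | (393,208) |
| Green | (230,130) | (410,257) |
| Orange | (263,140) | (368,271) |
| Black iron-like thing | (115,265) | (347,82) |

I choose the black one in the white holder.

Run:
```python
from h import *
D={n:np.load(f"pics/{n}0.npz") for n in("side","top")}
C={n:cloud(n,D[n]["d"]) for n in D}
box={"side":(130,215,205,290),"top":(180,245,305,370)}
for n in D:
    r0,r1,c0,c1=box[n]; P=C[n][r0:r1,c0:c1].reshape(-1,3); a=D[n]["a"][r0:r1,c0:c1].reshape(-1,3).astype(int)
    blk=(a.max(1)<60)
    print(n,"zmax blk",np.nanpercentile(P[blk,2],[50,90,99]))
    H=P[blk&(P[:,2]>.12)]; T=H[H[:,2]>np.nanmax(H[:,2])-.008]
    print(" handle mean",np.nanmedian(H,0)," top",np.nanmedian(T,0),len(T), np.ptp(T,0))
    if n=="top":
        print(" rect handle",cv2.minAreaRect((T[:,:2]*1000).astype(np.float32)))
        F=P[blk&(P[:,2]>.07)&(P[:,2]<.1)]; print(" flange",cv2.minEnclosingCircle((F[:,:2]*1000).astype(np.float32)),np.median(F[:,2]))
        W=P[(a.min(1)>120)&(P[:,2]>.06)]; print(" holder",cv2.minAreaRect((W[:,:2]*1000).astype(np.float32)),np.median(W[:,2]))
# runner & glass in top
P=C["top"];a=D["top"]["a"].astype(int)
g=(a.max(2)<45); g[:,170:]=0; g[:90]=0; g[220:]=0
Q=P[g]; Q=Q[Q[:,2]>.09]; print("glass z",np.nanpercentile(Q[:,2],[2,50,98]),cv2.minEnclosingCircle((Q[:,:2]*1000).astype(np.float32)))
A=np.c_[2*Q,np.ones(len(Q))]; s=np.linalg.lstsq(A,(Q**2).sum(1),rcond=None)[0]; print(" sphere",s[:3],np.sqrt(s[3]+s[:3]@s[:3]))
reg=P[130:220,185:220].reshape(-1,3); B=reg[reg[:,2]>.035]; print("stop",len(B),np.median(B[:,2]),cv2.minAreaRect((B[:,:2]*1000).astype(np.float32)))
s=D["side"]["a"][110:230,190:300]; t=D["top"]["a"][170:300,300:440]
s=cv2.resize(s,None,fx=3,fy=3,interpolation=cv2.INTER_CUBIC); t=cv2.resize(t,None,fx=3,fy=3,interpolation=cv2.INTER_CUBIC)
o=np.zeros((400,760,3),np.uint8); o[:360,:330]=s; o[:390,335:755]=t; cv2.imwrite("pics/crop.png",o[...,::-1])
```

```text
side zmax blk [0.10780639 0.16902429 0.17193508]
 handle mean [ 0.45900197 -0.34655271  0.15374418]  top [ 0.4537243  -0.35148082  0.17050185] 111 [0.03234063 0.02956095 0.00798579]
top zmax blk [0.08857817 0.17073294 0.17313433]
 handle mean [ 0.44762376 -0.35172227  0.16957461]  top [ 0.44975381 -0.35395833  0.17040033] 163 [0.02954551 0.02964291 0.0079542 ]
 rect handle ((449.8852233886719, -355.23541259765625), (27.918224334716797, 28.202192306518555), 15.004483222961426)
 flange ((449.7619934082031, -356.0623779296875), 33.53133773803711) 0.08687660400311348
 holder ((450.0297546386719, -356.60540771484375), (100.56333923339844, 99.50474548339844), 12.847025871276855) 0.08055259294485628
glass z [0.11505119 0.12526219 0.13455902] ((563.923095703125, 184.6892547607422), 117.96033477783203)
 sphere [ 0.56371457  0.18437096 -0.22204335] 0.3564619211392316
stop 557 0.04772302668041983 ((542.9456787109375, -38.07148742675781), (23.025474548339844, 161.5521240234375), 84.8757553100586)
```

View pics/crop.png

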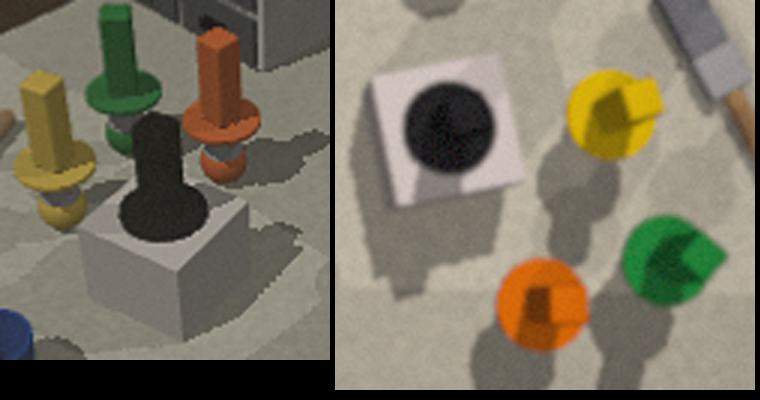

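The crop confirms it: the black square handle stands in the white holder block, and the green, orange and yellow tools are free-standing look-alikes. I turn the hand first and then travel around the base.

```bash
cat >> h.py <<'E'
def to(x,y,z,yaw=None):
    s=robot.get_state(); R=s["eef_rot"]; d=R.T@(np.array([x,y,z])-s["tcp_pos"])/.75
    print("t",round(s["t"],2),"tcp",s["tcp_pos"].round(4),"yawY",round(np.degrees(np.arctan2(R[1,1],R[0,1])),2),"q",s["qpos"].round(0),"F",s["ft_force"].round(2),"open",round(s["opening"],4),"grip",round(s["grip_force"],1))
    print(" need dx,dy,dz",d.round(4),"min rows",np.ceil(np.linalg.norm(d)*.75/.0417))
E
python3 -m jog '[{"turn":0.068,"dz":-0.004},{"turn":0.068,"dz":-0.004},{"turn":0.068,"dz":-0.004},{"turn":0.068,"dz":-0.004},{"turn":0.068,"dz":-0.004},{"turn":0.068,"dz":-0.004},{"turn":0.068,"dz":-0.004},{"turn":0.068,"dz":-0.004},{"turn":0.068,"dz":-0.004},{"turn":0.068,"dz":-0.004}]'
python3 -c "
from h import *
to(.52,.2,.25)"
```

```text
t 0.1 tcp [0.1792 0.7021 0.2179] yawY 75.69 q [-80.  34.  -0.  92.   0.  54.  -5.] F [ 0.27  0.02 -0.34] open 0.0929 grip 0.0
 need dx,dy,dz [-0.6058 -0.5364 -0.042 ] min rows 15.0$[0]: bad value
```

```bash
python3 -m jog '[{"hand":1,"dx":0,"dy":0,"turn":0.068,"dz":-0.004},{"hand":1,"dx":0,"dy":0,"turn":0.068,"dz":-0.004},{"hand":1,"dx":0,"dy":0,"turn":0.068,"dz":-0.004},{"hand":1,"dx":0,"dy":0,"turn":0.068,"dz":-0.004},{"hand":1,"dx":0,"dy":0,"turn":0.068,"dz":-0.004},{"hand":1,"dx":0,"dy":0,"turn":0.068,"dz":-0.004},{"hand":1,"dx":0,"dy":0,"turn":0.068,"dz":-0.004},{"hand":1,"dx":0,"dy":0,"turn":0.068,"dz":-0.004},{"hand":1,"dx":0,"dy":0,"turn":0.068,"dz":-0.004},{"hand":1,"dx":0,"dy":0,"turn":0.068,"dz":-0.004}]'
python3 -c "
from h import *
to(.54,.25,.25)"
```

```text
t: 0.93
tcp_pos: [0.1791, 0.7023, 0.2483]
eef_rot: [[-0.245, 0.969, -0.0], [0.969, 0.245, -0.001], [-0.001, -0.0, -1.0]]
ft_force: [0.0, 0.5, -1.2]
opening: 0.0934
grip_force: 0.0
t 0.93 tcp [0.1791 0.7023 0.2483] yawY 14.19 q [-91.  34.  17.  91. -11.  57. -56.] F [ 0.    0.49 -1.16] open 0.0934 grip 0.0
 need dx,dy,dz [-0.7026  0.3187 -0.0018] min rows 14.0
```

```bash
python3 -m jog '[{"hand":1,"dx":-0.045,"dy":0.021,"dz":0,"turn":0},{"hand":1,"dx":-0.045,"dy":0.021,"dz":0,"turn":0},{"hand":1,"dx":-0.045,"dy":0.021,"dz":0,"turn":0},{"hand":1,"dx":-0.045,"dy":0.021,"dz":0,"turn":0},{"hand":1,"dx":-0.045,"dy":0.021,"dz":0,"turn":0},{"hand":1,"dx":-0.045,"dy":0.021,"dz":0,"turn":0},{"hand":1,"dx":-0.045,"dy":0.021,"dz":0,"turn":0},{"hand":1,"dx":-0.045,"dy":0.021,"dz":0,"turn":0},{"hand":1,"dx":-0.045,"dy":0.021,"dz":0,"turn":0},{"hand":1,"dx":-0.045,"dy":0.021,"dz":0,"turn":0},{"hand":1,"dx":-0.045,"dy":0.021,"dz":0,"turn":0},{"hand":1,"dx":-0.045,"dy":0.021,"dz":0,"turn":0}]' >/dev/null
python3 -c "
from h import *
to(.55,-.1,.25)"
```

```text
t 1.93 tcp [0.4642 0.356  0.2485] yawY 14.5 q [-56.  24.  19. 109. -10.  49. -18.] F [0.29 0.48 0.6 ] open 0.0931 grip 0.0
 need dx,dy,dz [-0.6173 -0.0416 -0.0019] min rows 12.0
```

```bash
python3 -m jog '[{"hand":1,"dx":-0.05,"dy":-0.003,"dz":0,"turn":0},{"hand":1,"dx":-0.05,"dy":-0.003,"dz":0,"turn":0},{"hand":1,"dx":-0.05,"dy":-0.003,"dz":0,"turn":0},{"hand":1,"dx":-0.05,"dy":-0.003,"dz":0,"turn":0},{"hand":1,"dx":-0.05,"dy":-0.003,"dz":0,"turn":0},{"hand":1,"dx":-0.05,"dy":-0.003,"dz":0,"turn":0},{"hand":1,"dx":-0.05,"dy":-0.003,"dz":0,"turn":0},{"hand":1,"dx":-0.05,"dy":-0.003,"dz":0,"turn":0},{"hand":1,"dx":-0.05,"dy":-0.003,"dz":0,"turn":0},{"hand":1,"dx":-0.05,"dy":-0.003,"dz":0,"turn":0},{"hand":1,"dx":-0.05,"dy":-0.003,"dz":0,"turn":0},{"hand":1,"dx":-0.05,"dy":-0.003,"dz":0,"turn":0}]' >/dev/null
python3 -c "
from h import *
to(.45,-.3555,.2)"
```

```text
t 2.93 tcp [ 0.5499 -0.0865  0.2486] yawY 14.5 q [-13.  22.  23. 113. -11.  47.  30.] F [ 0.5  -0.59 -0.74] open 0.0932 grip 0.0
 need dx,dy,dz [-0.3139 -0.2187  0.0647] min rows 7.0
```

```bash
python3 -m jog '[{"hand":1,"dx":-0.035,"dy":-0.025,"dz":0,"turn":0},{"hand":1,"dx":-0.035,"dy":-0.025,"dz":0,"turn":0},{"hand":1,"dx":-0.035,"dy":-0.025,"dz":0,"turn":0},{"hand":1,"dx":-0.035,"dy":-0.024,"dz":0,"turn":0},{"hand":1,"dx":-0.035,"dy":-0.024,"dz":0,"turn":0},{"hand":1,"dx":-0.035,"dy":-0.024,"dz":0,"turn":0},{"hand":1,"dx":-0.035,"dy":-0.024,"dz":0,"turn":0},{"hand":1,"dx":-0.035,"dy":-0.024,"dz":0,"turn":0},{"hand":1,"dx":-0.034,"dy":-0.024,"dz":0,"turn":0},{"hand":1,"dx":0,"dy":0,"dz":0,"turn":0},{"hand":1,"dx":0,"dy":0,"dz":0,"turn":0}]' >/dev/null
python3 -c "
from h import *
to(.45,-.3555,.121)
"
```

```text
t 3.85 tcp [ 0.4487 -0.3554  0.2484] yawY 14.27 q [ 15.  23.  24. 111. -12.  48.  60.] F [ 0.05  0.2  -0.68] open 0.0929 grip 0.0
 need dx,dy,dz [-0.0005  0.0018  0.1699] min rows 4.0
```

Aligned to within 1.3 mm. Now I go down, grip, and lift 150 mm.

```bash
python3 -m jog '[{"hand":1,"dx":0,"dy":0.002,"dz":0.03,"turn":0},{"hand":1,"dx":0,"dy":0,"dz":0.03,"turn":0},{"hand":1,"dx":0,"dy":0,"dz":0.03,"turn":0},{"hand":1,"dx":0,"dy":0,"dz":0.03,"turn":0},{"hand":1,"dx":0,"dy":0,"dz":0.03,"turn":0},{"hand":1,"dx":0,"dy":0,"dz":0.02,"turn":0},{"hand":1,"dx":0,"dy":0,"dz":0,"turn":0},{"hand":1,"dx":0,"dy":0,"dz":0,"turn":0}]' 40 >/dev/null
python3 -c "
from h import *
to(.45,-.3555,.121)
"
python3 -m jog '[{"hand":0,"dx":0,"dy":0,"dz":0,"turn":0},{"hand":0,"dx":0,"dy":0,"dz":0,"turn":0},{"hand":0,"dx":0,"dy":0,"dz":0,"turn":0},{"hand":0,"dx":0,"dy":0,"dz":0,"turn":0},{"hand":0,"dx":0,"dy":0,"dz":0,"turn":0},{"hand":0,"dx":0,"dy":0,"dz":0,"turn":0},{"hand":0,"dx":0,"dy":0,"dz":0,"turn":0},{"hand":0,"dx":0,"dy":0,"dz":0,"turn":0}]' 40
```

```text
t 4.52 tcp [ 0.4516 -0.3521  0.1206] yawY 14.57 q [ 20.  33.  19. 118. -19.  33.  66.] F [1.17 0.62 0.66] open 0.0931 grip 0.0
 need dx,dy,dz [-0.0038 -0.0032 -0.0005] min rows 1.0
t: 5.18
tcp_pos: [0.4513, -0.3535, 0.1212]
eef_rot: [[-0.25, 0.968, 0.0], [0.968, 0.25, -0.0], [-0.0, 0.0, -1.0]]
ft_force: [0.2, -0.1, 0.7]
opening: 0.0441
grip_force: 0.0
```

```bash
python3 -m jog '[{"hand":0,"dx":0,"dy":0,"dz":0,"turn":0},{"hand":0,"dx":0,"dy":0,"dz":0,"turn":0},{"hand":0,"dx":0,"dy":0,"dz":0,"turn":0},{"hand":0,"dx":0,"dy":0,"dz":0,"turn":0},{"hand":0,"dx":0,"dy":0,"dz":0,"turn":0},{"hand":0,"dx":0,"dy":0,"dz":0,"turn":0},{"hand":0,"dx":0,"dy":0,"dz":0,"turn":0}]' 40
python3 -m jog '[{"hand":0,"dx":0,"dy":0,"dz":-0.02,"turn":0},{"hand":0,"dx":0,"dy":0,"dz":-0.02,"turn":0},{"hand":0,"dx":0,"dy":0,"dz":-0.02,"turn":0},{"hand":0,"dx":0,"dy":0,"dz":-0.02,"turn":0},{"hand":0,"dx":0,"dy":0,"dz":-0.02,"turn":0},{"hand":0,"dx":0,"dy":0,"dz":-0.02,"turn":0},{"hand":0,"dx":0,"dy":0,"dz":-0.02,"turn":0},{"hand":0,"dx":0,"dy":0,"dz":-0.02,"turn":0},{"hand":0,"dx":0,"dy":0,"dz":-0.02,"turn":0},{"hand":0,"dx":0,"dy":0,"dz":-0.02,"turn":0},{"hand":0,"dx":0,"dy":0,"dz":-0.02,"turn":0}]'
python3 - <<'E'
from h import *
to(.45,-.3555,.29)
ims=[]
for n in("side","top"):
    a,d=shot(n); np.savez(f"pics/{n}1.npz",a=a,d=d); ims.append(a)
o=np.hstack([ims[0][:300,130:430],ims[1][120:420,230:530]]); cv2.imwrite("pics/lift.png",o[...,::-1])
E
```

```text
t: 5.77
tcp_pos: [0.4512, -0.3535, 0.1211]
eef_rot: [[-0.25, 0.968, -0.0], [0.968, 0.25, 0.0], [0.0, -0.0, -1.0]]
ft_force: [-1.1, -0.3, -0.1]
opening: 0.0275
grip_force: 40.0
t: 6.68
tcp_pos: [0.4511, -0.3532, 0.2867]
eef_rot: [[-0.25, 0.968, -0.0], [0.968, 0.25, 0.0], [0.0, -0.0, -1.0]]
ft_force: [0.0, 0.4, -1.6]
opening: 0.0281
grip_force: 40.0
t 6.68 tcp [ 0.4511 -0.3532  0.2867] yawY 14.49 q [ 14.  21.  25. 109. -11.  53.  59.] F [ 0.01  0.44 -1.62] open 0.0281 grip 40.0
 need dx,dy,dz [-0.0025 -0.0022 -0.0044] min rows 1.0
```

View pics/lift.png

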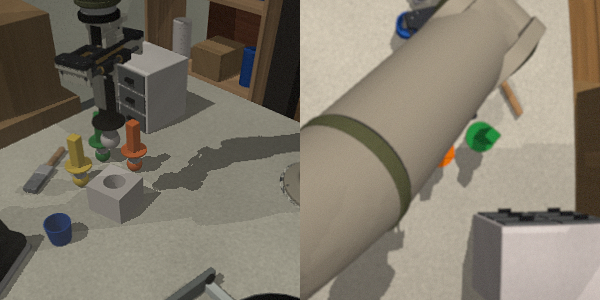

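The side view shows the ball hanging below the gripper at crop (110,140) with the holder empty, so the grasp is good. The arm largely blocks the top view. Next I measure the ball in the hand and build the carriage estimator.

```bash
cat >> h.py <<'E'
from scipy.optimize import least_squares
O=np.array([.558,.1327]); YAW=np.radians(-5.12)
M=np.array([[np.cos(YAW),-np.sin(YAW)],[np.sin(YAW),np.cos(YAW)]])
def ring(n,a,d,sink=0.,c0=None,full=False,R0=.123):
    P=cloud(n,d); q=(P[...,:2]-O)@M; z=P[...,2]; zb=.115-sink
    m=(z>zb-.006)&(z<zb+.026)&(abs(q[...,0])<.14)&(abs(q[...,1])<.24)
    m=cv2.morphologyEx(m.astype(np.uint8),cv2.MORPH_OPEN,np.ones((3,3)))
    e=np.concatenate([k[:,0] for k in cv2.findContours(m,cv2.RETR_EXTERNAL,cv2.CHAIN_APPROX_NONE)[0]]); 
    e=e[(e[:,0]>2)&(e[:,0]<557)&(e[:,1]>2)&(e[:,1]<417)]
    p=q[e[:,1],e[:,0]]
    if c0 is None:
        g=np.arange(-.1,.1,.001); c0=g[np.argmax([(abs(np.hypot(p[:,0],p[:,1]-c)-R0)<.004).sum() for c in g])]
    k=p[abs(np.hypot(p[:,0],p[:,1]-c0)-R0)<.01]
    if full: r=least_squares(lambda v:np.hypot(k[:,0]-v[1],k[:,1]-v[0])-v[2],[c0,0,R0],loss="soft_l1",f_scale=.001)
    else: r=least_squares(lambda v:np.hypot(k[:,0],k[:,1]-v[0])-R0,[c0],loss="soft_l1",f_scale=.001)
    return r.x,len(k),np.median(abs(r.fun))
E
python3 - <<'E'
from h import *
for f in("side0","top0","side1","top1"):
    D=np.load(f"pics/{f}.npz"); n=f[:-1]
    print(f,ring(n,D["a"],D["d"]),ring(n,D["a"],D["d"],full=True))
# runner edges in top view: rails/stop
D=np.load("pics/top0.npz"); P=cloud("top",D["d"]); q=(P[...,:2]-O)@M
for lo,hi in((.04,.053),(.015,.04)):
    m=(P[...,2]>lo)&(P[...,2]<hi)&(abs(q[...,0])<.1)&(q[...,1]>-.2)&(q[...,1]<-.07); v=q[m]
    print(lo,m.sum(),cv2.minAreaRect((v*1000).astype(np.float32)),np.percentile(v,[.5,99.5],axis=0))
# ball and handle in side view
D=np.load("pics/side1.npz"); P=cloud("side",D["d"]); a=D["a"].astype(int)
tc=np.array([.4511,-.3532,.2867]); w=np.linalg.norm(P[...,:2]-tc[:2],axis=2)<.05
s=w&(P[...,2]>.175)&(P[...,2]<.215)&(a.min(2)>90); Q=P[s]
r=least_squares(lambda v:np.linalg.norm(Q-v,axis=1)-.022,tc-[0,0,.084],loss="soft_l1",f_scale=.001); print("ball",len(Q),r.x, r.x-tc)
R=np.array([[-.25,.968],[.968,.25]]); print("ball off tool x,y",R.T@(r.x-tc)[:2])
E
```

```text
side0 (array([0.05230637]), 320, np.float64(0.0017136712799213985)) (array([0.05290803, 0.00249133, 0.12227609]), 320, np.float64(0.0005125651732186404))
top0 (array([0.05163969]), 307, np.float64(0.0012456253634970937)) (array([0.05148758, 0.00088869, 0.12196495]), 307, np.float64(0.0008089372778236487))
side1 (array([0.05232793]), 327, np.float64(0.0016643985544256557)) (array([0.05296135, 0.00250773, 0.12230676]), 327, np.float64(0.0005842932615863217))
top1 (array([0.05165843]), 311, np.float64(0.0012983548939482364)) (array([0.05143592, 0.00100839, 0.1218309 ]), 311, np.float64(0.000789855888760696))
0.04 518 ((0.24573516845703125, -171.42330932617188), (23.00492286682129, 161.55210876464844), 89.99575805664062) [[-0.07966362 -0.18248716]
 [ 0.07925719 -0.16046724]]
0.015 714 ((-2.15753173828125, -126.72984313964844), (112.21726989746094, 157.46127319335938), 89.80488586425781) [[-0.08020331 -0.18293376]
 [ 0.07097813 -0.07110783]]
ball 78 [ 0.45101889 -0.35617054  0.20451737] [-8.11120316e-05 -2.97053644e-03 -8.21826274e-02]
ball off tool x,y [-0.0028552  -0.00082115]
```

```bash
python3 -m jog '[{"hand":0,"dx":0,"dy":0,"dz":-0.016,"turn":0.0545},{"hand":0,"dx":0,"dy":0,"dz":-0.016,"turn":0.0545},{"hand":0,"dx":0,"dy":0,"dz":-0.016,"turn":0.0545},{"hand":0,"dx":0,"dy":0,"dz":-0.016,"turn":0.0545}]' >/dev/null
cat >> h.py <<'E'
O=O+M@np.array([.0015,0]); BOFF=np.array([-.0008,-.003,-.084])   # ball centre minus TCP, runner axes (hand aligned)
def ball(s=None):
    s=s or robot.get_state(); p=s["tcp_pos"]; return np.r_[(p[:2]-O)@M,p[2]]+BOFF
def zball(x,d,sink): return -.2666-sink+np.sqrt(.422**2-x*x-d*d)
def goal(x,y,z):
    p=np.array([x,y,z])-BOFF; w=O+M@p[:2]; to(w[0],w[1],p[2]); print(" ball",ball().round(4))
E
python3 -c "
from h import *
to(.51,-.03,.33); goal(-.095,.055,.24)"
```

```text
t 7.12 tcp [ 0.451  -0.3531  0.3334] yawY -5.37 q [  9.  19.  32. 105. -11.  59.  40.] F [-0.4  -0.05 -2.09] open 0.0281 grip 40.0
 need dx,dy,dz [0.4363 0.038  0.0048] min rows 8.0
t 7.12 tcp [ 0.451  -0.3531  0.3334] yawY -5.37 q [  9.  19.  32. 105. -11.  59.  40.] F [-0.4  -0.05 -2.09] open 0.0281 grip 40.0
 need dx,dy,dz [ 0.735  -0.0425  0.0131] min rows 14.0
 ball [-0.0655 -0.4964  0.2494]
```

```bash
python3 -m jog '[{"hand":0,"dx":0.04,"dy":0.002,"dz":0,"turn":0},{"hand":0,"dx":0.04,"dy":0.002,"dz":0,"turn":0},{"hand":0,"dx":0.04,"dy":0.002,"dz":0,"turn":0},{"hand":0,"dx":0.04,"dy":0.002,"dz":0,"turn":0},{"hand":0,"dx":0.04,"dy":0.002,"dz":0,"turn":0},{"hand":0,"dx":0.04,"dy":0.002,"dz":0,"turn":0},{"hand":0,"dx":0.04,"dy":0.002,"dz":0,"turn":0},{"hand":0,"dx":0.04,"dy":0.002,"dz":0,"turn":0},{"hand":0,"dx":0.04,"dy":0.002,"dz":0,"turn":0},{"hand":0,"dx":0.04,"dy":0.002,"dz":0,"turn":0},{"hand":0,"dx":0.03,"dy":0,"dz":0,"turn":0},{"hand":0,"dx":0.015,"dy":0,"dz":0,"turn":0}]' >/dev/null
python3 -c "
from h import *
goal(-.095,.055,.24)"
```

```text
t 8.12 tcp [ 0.4959 -0.019   0.333 ] yawY -4.91 q [-24.  12.  24. 114.  -6.  56.  -2.] F [ 0.62 -0.19 -2.5 ] open 0.0281 grip 40.0
 need dx,dy,dz [ 0.2865 -0.0581  0.0122] min rows 6.0
 ball [-0.0506 -0.1597  0.249 ]
```

```bash
python3 -m jog '[{"hand":0,"dx":0.03,"dy":-0.006,"dz":0,"turn":0},{"hand":0,"dx":0.03,"dy":-0.006,"dz":0,"turn":0},{"hand":0,"dx":0.03,"dy":-0.006,"dz":0,"turn":0},{"hand":0,"dx":0.03,"dy":-0.006,"dz":0,"turn":0},{"hand":0,"dx":0.03,"dy":-0.006,"dz":0,"turn":0},{"hand":0,"dx":0.03,"dy":-0.006,"dz":0,"turn":0},{"hand":0,"dx":0.03,"dy":-0.006,"dz":0,"turn":0},{"hand":0,"dx":0.03,"dy":-0.006,"dz":0,"turn":0},{"hand":0,"dx":0.03,"dy":-0.006,"dz":0,"turn":0},{"hand":0,"dx":0.015,"dy":-0.004,"dz":0,"turn":0},{"hand":0,"dx":0,"dy":0,"dz":0,"turn":0},{"hand":0,"dx":0,"dy":0,"dz":0,"turn":0}]' >/dev/null
python3 - <<'E'
from h import *
goal(-.095,.055,.16)
a,d=shot("side"); np.savez("pics/side2.npz",a=a,d=d); print(ring("side",a,d,R0=.122),ring("side",a,d,full=True))
a2,d2=shot("top"); np.savez("pics/top2.npz",a=a2,d=d2); print(ring("top",a2,d2,R0=.122))
cv2.imwrite("pics/hover.png",np.hstack([a[:,160:],a2[:,:400]])[...,::-1])
E
```

```text
t 9.12 tcp [0.4719 0.1935 0.3336] yawY -5.12 q [-43.  12.  18. 112.  -4.  57. -28.] F [ 0.63 -0.21 -1.5 ] open 0.0279 grip 40.0
 need dx,dy,dz [ 0.007  -0.0019  0.1195] min rows 3.0
 ball [-0.0935  0.0499  0.2496]
(array([0.05257635]), 330, np.float64(0.0007988914764422358)) (array([0.05296069, 0.00099643, 0.12224079]), 330, np.float64(0.0005509457821872288))
(array([0.05129552]), 268, np.float64(0.0008568482260381052))
```

View pics/hover.png

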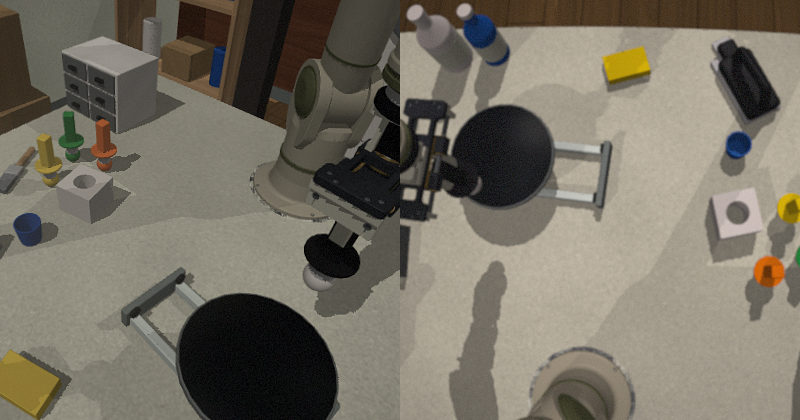

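The side view shows the glass ring centred near (415,360) with the ball above its near rim at (478,275). The top view agrees on the carriage position, about +0.052. I write the observer and planner, then lower the tool to just above the glass.

```bash
cat > ctl.py <<'E'
import sys,json,os
from h import *
# usage: ctl.py ROWS VX(m/s along x) SINK [start]
N=int(sys.argv[1]); VX=float(sys.argv[2]); SK=float(sys.argv[3]); T=N/12+.05
s=robot.get_state(); b=ball(s); a,d=shot("side"); t=s["t"]
K=json.load(open("kf.json")) if os.path.exists("kf.json") else None
c0=K["x"][0] if K else .0525
sink=max(0,zball(b[0],b[1]-c0,0)-b[2])
(cm,),n,res=ring("side",a,d,sink,R0=.122)
m=3.2
def F(sk): return 250*sk
if not K: x=np.array([cm,0,0.]); P=np.diag([1e-6,1e-8,4e-6]); t0=t
else:
    x=np.array(K["x"]);P=np.array(K["P"]);t0=K["t0"]; n_=max(1,int((t-K["t"])/.01)); h=(t-K["t"])/n_
    for i in range(n_):
        u=(i+.5)/n_; bb=K["b"]+(b[1]-K["b"])*u; f=F(K["sink"]+(sink-K["sink"])*u); w=f/(.42*m)
        A=np.array([[0,1,0],[w,-.125,-w],[0,0,0]]); fr=-.006*np.tanh(x[1]/.001)
        x=x+h*(A@x+np.array([0,-w*bb+fr,0])); G=np.eye(3)+h*A; P=G@P@G.T+h*np.diag([0,3e-6,2e-7])
inn=cm-x[0]; S=P[0,0]+(.0005)**2; k=P[:,0]/S; x=x+k*inn; P=P-np.outer(k,P[0])
json.dump(dict(x=list(x),P=P.tolist(),t=t,t0=t0,b=b[1],sink=sink),open("kf.json","w"))
c,v,be=x
TT=6.; cs=.0525; u=np.clip((t-t0+.3)/TT,0,1)
cr=cs*(1-(10*u**3-15*u**4+6*u**5)); vr=-cs*(30*u**2-60*u**3+30*u**4)/TT; ar=-cs*(60*u-180*u**2+120*u**3)/TT**2
acc=ar-1.4*(c-cr)-2.3*(v-vr)+.125*v+.006*np.tanh(v/.002)
w=F(SK)/(.42*m); dd=np.clip(-acc/w,-.014,.014); 
dcur=b[1]-c+be
bt0=c+dd-be; bend=c+v*T+.5*acc*T*T+dd-be
step=bt0-b[1]; rate=(bend-bt0)/N
x1=b[0]+VX*N/12; dz=b[2]-zball(x1,dd,SK)
R=s["eef_rot"]; yaw=np.degrees(np.arctan2(R[1,1],R[0,1]))
print(f"t {t:.2f} tau {t-t0:.2f} ball {b.round(4)} yaw {yaw:.2f} Fz {s['ft_force'][2]:.1f} sink {sink*1e3:.1f} grip {s['grip_force']:.0f}")
print(f"c meas {cm*1e3:.1f} (n{n} res {res*1e3:.2f}) innov {inn*1e3:.2f} | c {c*1e3:.1f} v {v*1e3:.1f}mm/s beta {be*1e3:.1f} ref {cr*1e3:.1f} {vr*1e3:.1f} | d now {dcur*1e3:.1f} raw {1e3*(b[1]-cm):.1f} want {dd*1e3:.1f}")
print(f"ROWS x{N}: dx row1 {(step+rate)/.75:.4f} others {rate/.75:.4f} | dy {VX/12/.75:.4f} | dz each {dz/.75/N:.4f}")
E
python3 -m jog '[{"hand":0,"dx":0.001,"dy":0,"dz":0.018,"turn":0},{"hand":0,"dx":0.001,"dy":0,"dz":0.018,"turn":0},{"hand":0,"dx":0.001,"dy":0,"dz":0.018,"turn":0},{"hand":0,"dx":0.001,"dy":0,"dz":0.018,"turn":0},{"hand":0,"dx":0.001,"dy":0,"dz":0.018,"turn":0},{"hand":0,"dx":0.001,"dy":0,"dz":0.018,"turn":0},{"hand":0,"dx":0.001,"dy":0,"dz":0.014,"turn":0},{"hand":0,"dx":0,"dy":0,"dz":0,"turn":0},{"hand":0,"dx":0,"dy":0,"dz":0,"turn":0},{"hand":0,"dx":0,"dy":0,"dz":0,"turn":0}]' >/dev/null
python3 - <<'E'
from h import *
goal(-.095,.055,.121)
a,D=shot("side"); b=ball(); P=cloud("side",D); q=np.dstack([(P[...,:2]-O)@M,P[...,2]])
s=(np.linalg.norm(q-b,axis=2)<.03)&(a.min(2)>80); Q=q[s]
r=least_squares(lambda v:np.linalg.norm(Q-v,axis=1)-.022,b,loss="soft_l1",f_scale=.001); print("cam ball",len(Q),r.x.round(4),"minus model",(r.x-b).round(4))
s=np.hypot(q[...,0],q[...,1]-.0525)<.1; s&=(q[...,2]<.14)&(q[...,2]>.11); e=q[s]; print("dome z resid",np.median(e[:,2]+.2666-np.sqrt(.16-e[:,0]**2-(e[:,1]-.0525)**2)))
print(ring("side",a,D,R0=.122))
E
```

```text
t 10.05 tcp [0.4729 0.1992 0.2432] yawY -5.18 q [-42.  18.  16. 118.  -7.  44. -26.] F [ 0.8   0.05 -1.01] open 0.028 grip 40.0
 need dx,dy,dz [-0.0008 -0.0027  0.051 ] min rows 1.0
 ball [-0.093   0.0556  0.1592]
cam ball 293 [-0.092   0.0564  0.16  ] minus model [0.0009 0.0006 0.0006]
dome z resid 0.0003755944785578391
(array([0.05265316]), 307, np.float64(0.0008562664942246279))
```

```bash
python3 ctl.py 12 0 0.024
python3 -m jog '[{"hand":0,"dx":0,"dy":0,"dz":0.0045,"turn":0},{"hand":0,"dx":0,"dy":0,"dz":0.0045,"turn":0},{"hand":0,"dx":0,"dy":0,"dz":0.0045,"turn":0},{"hand":0,"dx":0,"dy":0,"dz":0.0045,"turn":0},{"hand":0,"dx":0,"dy":0,"dz":0.0045,"turn":0},{"hand":0,"dx":0,"dy":0,"dz":0.0045,"turn":0},{"hand":0,"dx":0,"dy":0,"dz":0.0045,"turn":0},{"hand":0,"dx":0,"dy":0,"dz":0.0045,"turn":0},{"hand":0,"dx":0,"dy":0,"dz":0.0045,"turn":0},{"hand":0,"dx":0,"dy":0,"dz":0.004,"turn":0},{"hand":0,"dx":0,"dy":0.001,"dz":0.003,"turn":0}]' >/dev/null
python3 ctl.py 6 .0235 .024
```

```text
t 10.10 tau 0.00 ball [-0.093   0.0558  0.1594] yaw -5.16 Fz -1.6 sink 0.0 grip 40
c meas 52.5 (n316 res 0.83) innov 0.00 | c 52.5 v 0.0mm/s beta 0.0 ref 52.4 -0.6 | d now 3.3 raw 3.3 want 1.2
ROWS x12: dx row1 -0.0032 others -0.0003 | dy 0.0000 | dz each 0.0043
t 11.07 tau 0.97 ball [-0.0929  0.056   0.1228] yaw -5.12 Fz 3.2 sink 22.2 grip 40
c meas 52.4 (n284 res 0.91) innov 1.03 | c 52.3 v -1.5mm/s beta -0.7 ref 49.0 -7.3 | d now 3.0 raw 3.6 want 6.8
ROWS x6: dx row1 0.0039 others -0.0012 | dy 0.0026 | dz each -0.0002
```

```bash
python3 -m jog '[{"hand":0,"dx":0.002,"dy":0.0026,"dz":-0.0002,"turn":0},{"hand":0,"dx":0.001,"dy":0.0026,"dz":-0.0002,"turn":0},{"hand":0,"dx":-0.001,"dy":0.0026,"dz":-0.0002,"turn":0},{"hand":0,"dx":-0.001,"dy":0.0026,"dz":-0.0002,"turn":0},{"hand":0,"dx":-0.001,"dy":0.0026,"dz":-0.0002,"turn":0},{"hand":0,"dx":-0.001,"dy":0.0026,"dz":-0.0002,"turn":0}]' >/dev/null
python3 ctl.py 6 .0235 .024
```

```text
t 11.62 tau 1.52 ball [-0.0808  0.0551  0.124 ] yaw -5.14 Fz 4.8 sink 23.6 grip 40
c meas 50.7 (n281 res 0.81) innov 0.21 | c 50.7 v -4.9mm/s beta -0.8 ref 43.7 -11.7 | d now 3.6 raw 4.4 want 8.8
ROWS x6: dx row1 0.0050 others -0.0019 | dy 0.0026 | dz each -0.0004
```

```bash
python3 -m jog '[{"hand":0,"dx":0.003,"dy":0.0026,"dz":-0.0004,"turn":0},{"hand":0,"dx":0,"dy":0.0026,"dz":-0.0004,"turn":0},{"hand":0,"dx":-0.0015,"dy":0.0026,"dz":-0.0004,"turn":0},{"hand":0,"dx":-0.0015,"dy":0.0026,"dz":-0.0004,"turn":0},{"hand":0,"dx":-0.0018,"dy":0.0026,"dz":-0.0004,"turn":0},{"hand":0,"dx":-0.002,"dy":0.0026,"dz":-0.0004,"turn":0}]' >/dev/null
python3 ctl.py 6 .0235 .024
```

```text
t 12.17 tau 2.07 ball [-0.0691  0.0522  0.1258] yaw -5.14 Fz 4.8 sink 23.9 grip 40
c meas 45.5 (n271 res 0.89) innov -1.13 | c 45.5 v -13.3mm/s beta -0.5 ref 36.3 -15.0 | d now 6.1 raw 6.7 want 6.4
ROWS x6: dx row1 -0.0022 others -0.0026 | dy 0.0026 | dz each -0.0004
```

```bash
python3 -m jog '[{"hand":0,"dx":-0.0022,"dy":0.0026,"dz":-0.0004,"turn":0},{"hand":0,"dx":-0.0025,"dy":0.0026,"dz":-0.0004,"turn":0},{"hand":0,"dx":-0.0025,"dy":0.0026,"dz":-0.0004,"turn":0},{"hand":0,"dx":-0.0025,"dy":0.0026,"dz":-0.0004,"turn":0},{"hand":0,"dx":-0.0025,"dy":0.0026,"dz":-0.0004,"turn":0},{"hand":0,"dx":-0.0028,"dy":0.0026,"dz":-0.0004,"turn":0}]' >/dev/null
python3 ctl.py 6 .0235 .024
```

```text
t 12.72 tau 2.62 ball [-0.0574  0.0409  0.1276] yaw -5.13 Fz 4.0 sink 23.9 grip 40
c meas 33.4 (n282 res 0.71) innov -2.64 | c 33.5 v -27.0mm/s beta 0.0 ref 27.6 -16.4 | d now 7.4 raw 7.5 want -1.4
ROWS x6: dx row1 -0.0148 others -0.0031 | dy 0.0026 | dz each -0.0003
```

```bash
sed -i 's/^m=3.2/m=2.75/; s/3e-6,2e-7/1e-5,2e-7/' ctl.py; python3 -m jog '[{"hand":0,"dx":-0.009,"dy":0.0026,"dz":-0.0003,"turn":0},{"hand":0,"dx":-0.009,"dy":0.0026,"dz":-0.0003,"turn":0},{"hand":0,"dx":-0.0035,"dy":0.0026,"dz":-0.0003,"turn":0},{"hand":0,"dx":-0.003,"dy":0.0026,"dz":-0.0003,"turn":0},{"hand":0,"dx":-0.003,"dy":0.0026,"dz":-0.0003,"turn":0},{"hand":0,"dx":-0.003,"dy":0.0026,"dz":-0.0003,"turn":0}]' >/dev/null
python3 ctl.py 5 .0235 .024
```

```text
t 13.27 tau 3.17 ball [-0.0457  0.018   0.1289] yaw -5.13 Fz 4.4 sink 23.7 grip 40
c meas 15.3 (n294 res 0.66) innov -0.94 | c 15.3 v -35.7mm/s beta 0.1 ref 18.7 -15.6 | d now 2.9 raw 2.7 want -8.4
ROWS x5: dx row1 -0.0182 others -0.0032 | dy 0.0026 | dz each -0.0002
```

```bash
python3 -m jog '[{"hand":0,"dx":-0.015,"dy":0.0026,"dz":-0.0002,"turn":0},{"hand":0,"dx":-0.0085,"dy":0.0026,"dz":-0.0002,"turn":0},{"hand":0,"dx":-0.0035,"dy":0.0026,"dz":-0.0002,"turn":0},{"hand":0,"dx":-0.003,"dy":0.0026,"dz":-0.0002,"turn":0},{"hand":0,"dx":-0.002,"dy":0.0026,"dz":-0.0002,"turn":0}]' >/dev/null
python3 ctl.py 5 .0235 .024
```

```text
t 13.73 tau 3.63 ball [-0.036  -0.0063  0.1297] yaw -5.16 Fz 4.1 sink 23.6 grip 40
c meas 2.4 (n318 res 0.71) innov 2.75 | c 2.3 v -20.7mm/s beta -0.3 ref 11.9 -13.4 | d now -8.8 raw -8.7 want -5.3
ROWS x5: dx row1 0.0028 others -0.0018 | dy 0.0026 | dz each -0.0002
```

```bash
sed -i 's/^TT=6./TT=3./' ctl.py; python3 -m jog '[{"hand":0,"dx":-0.0015,"dy":0.0026,"dz":-0.0002,"turn":0},{"hand":0,"dx":-0.0015,"dy":0.0026,"dz":-0.0002,"turn":0},{"hand":0,"dx":-0.0005,"dy":0.0026,"dz":-0.0002,"turn":0},{"hand":0,"dx":0,"dy":0.0026,"dz":-0.0001,"turn":0},{"hand":0,"dx":0.0005,"dy":0.0026,"dz":-0.0001,"turn":0}]' >/dev/null
python3 ctl.py 5 .0235 .024
```

```text
t 14.20 tau 4.10 ball [-0.0263 -0.0079  0.1302] yaw -5.13 Fz 3.6 sink 24.3 grip 40
c meas -1.6 (n321 res 0.63) innov 1.08 | c -1.7 v 1.2mm/s beta -0.4 ref 0.0 -0.0 | d now -6.7 raw -6.3 want -0.6
ROWS x5: dx row1 0.0084 others 0.0002 | dy 0.0026 | dz each -0.0002
```

```bash
python3 -m jog '[{"hand":0,"dx":0.0075,"dy":0.0026,"dz":-0.0002,"turn":0},{"hand":0,"dx":0.002,"dy":0.0026,"dz":-0.0002,"turn":0},{"hand":0,"dx":0,"dy":0.0026,"dz":-0.0002,"turn":0},{"hand":0,"dx":0,"dy":0.0026,"dz":0,"turn":0},{"hand":0,"dx":0,"dy":0.0026,"dz":0,"turn":0}]' >/dev/null
python3 ctl.py 5 .0235 .024
```

```text
t 14.67 tau 4.57 ball [-0.0165 -0.0008  0.1306] yaw -5.12 Fz 3.5 sink 24.4 grip 40
c meas -0.5 (n313 res 0.67) innov -1.42 | c -0.4 v 4.5mm/s beta -0.2 ref 0.0 -0.0 | d now -0.6 raw -0.3 want 0.6
ROWS x5: dx row1 0.0021 others 0.0005 | dy 0.0026 | dz each -0.0002
```

```bash
python3 -m jog '[{"hand":0,"dx":0.003,"dy":0.0026,"dz":-0.0001,"turn":0},{"hand":0,"dx":0.001,"dy":0.0026,"dz":-0.0001,"turn":0},{"hand":0,"dx":0.0005,"dy":0.0026,"dz":-0.0001,"turn":0},{"hand":0,"dx":0.0005,"dy":0.0026,"dz":0,"turn":0},{"hand":0,"dx":0,"dy":0.0026,"dz":0,"turn":0}]' >/dev/null
python3 ctl.py 5 .0235 .024
```

```text
t 15.13 tau 5.03 ball [-0.0068  0.003   0.1309] yaw -5.13 Fz 4.0 sink 24.4 grip 40
c meas -0.6 (n297 res 0.63) innov -1.55 | c -0.5 v -3.6mm/s beta 0.0 ref 0.0 -0.0 | d now 3.5 raw 3.6 want -0.5
ROWS x5: dx row1 -0.0058 others -0.0004 | dy 0.0026 | dz each -0.0001
```

```bash
python3 -m jog '[{"hand":0,"dx":-0.006,"dy":0.0026,"dz":-0.0001,"turn":0},{"hand":0,"dx":-0.0005,"dy":0.0026,"dz":0,"turn":0},{"hand":0,"dx":-0.0005,"dy":0.0026,"dz":0,"turn":0},{"hand":0,"dx":-0.0005,"dy":0.0026,"dz":0,"turn":0},{"hand":0,"dx":-0.0003,"dy":0.0026,"dz":0,"turn":0}]' >/dev/null
python3 ctl.py 5 .0235 .024
```

```text
t 15.60 tau 5.50 ball [ 0.003  -0.0031  0.131 ] yaw -5.14 Fz 4.0 sink 24.4 grip 40
c meas -2.9 (n297 res 0.64) innov -0.25 | c -2.9 v -4.9mm/s beta 0.1 ref 0.0 -0.0 | d now -0.1 raw -0.2 want -1.7
ROWS x5: dx row1 -0.0024 others -0.0004 | dy 0.0026 | dz each -0.0001
```

```bash
python3 -m jog '[{"hand":0,"dx":-0.003,"dy":0.0026,"dz":0,"turn":0},{"hand":0,"dx":-0.0008,"dy":0.0026,"dz":0,"turn":0},{"hand":0,"dx":-0.0004,"dy":0.0026,"dz":0,"turn":0},{"hand":0,"dx":-0.0004,"dy":0.0026,"dz":0,"turn":0},{"hand":0,"dx":-0.0004,"dy":0.0026,"dz":0,"turn":0}]' >/dev/null
python3 ctl.py 5 .0235 .024
```

```text
t 16.07 tau 5.97 ball [ 0.0127 -0.0068  0.131 ] yaw -5.13 Fz 5.6 sink 24.2 grip 40
c meas -4.2 (n296 res 0.61) innov -0.09 | c -4.2 v 0.2mm/s beta 0.1 ref 0.0 -0.0 | d now -2.5 raw -2.6 want -1.2
ROWS x5: dx row1 0.0020 others 0.0002 | dy 0.0026 | dz each 0.0001
```

```bash
python3 -m jog '[{"hand":0,"dx":0.002,"dy":0.0026,"dz":0.0001,"turn":0},{"hand":0,"dx":0.0002,"dy":0.0026,"dz":0.0001,"turn":0},{"hand":0,"dx":0.0002,"dy":0.0026,"dz":0.0001,"turn":0},{"hand":0,"dx":0.0002,"dy":0.0026,"dz":0.0001,"turn":0},{"hand":0,"dx":0.0002,"dy":0.0026,"dz":0.0001,"turn":0},{"hand":0,"dx":0.0002,"dy":0.0026,"dz":0.0001,"turn":0}]' >/dev/null
python3 ctl.py 6 .0235 .024
```

```text
t 16.62 tau 6.52 ball [ 0.0244 -0.0045  0.1305] yaw -5.13 Fz 4.3 sink 24.2 grip 40
c meas -4.1 (n289 res 0.53) innov -0.74 | c -4.1 v 0.2mm/s beta 0.2 ref 0.0 -0.0 | d now -0.2 raw -0.4 want -1.1
ROWS x6: dx row1 -0.0010 others 0.0002 | dy 0.0026 | dz each 0.0001
```

```bash
python3 -m jog '[{"hand":0,"dx":-0.0015,"dy":0.0026,"dz":0.0001,"turn":0},{"hand":0,"dx":0.0002,"dy":0.0026,"dz":0.0001,"turn":0},{"hand":0,"dx":0.0002,"dy":0.0026,"dz":0.0001,"turn":0},{"hand":0,"dx":0.0002,"dy":0.0026,"dz":0.0002,"turn":0},{"hand":0,"dx":0.0002,"dy":0.0026,"dz":0.0002,"turn":0},{"hand":0,"dx":0.0002,"dy":0.0026,"dz":0.0002,"turn":0}]' >/dev/null
python3 ctl.py 6 .0235 .024
```

```text
t 17.17 tau 7.07 ball [ 0.0361 -0.0048  0.1298] yaw -5.13 Fz 4.5 sink 24.0 grip 40
c meas -4.2 (n288 res 0.50) innov -0.35 | c -4.2 v -0.3mm/s beta 0.2 ref 0.0 -0.0 | d now -0.4 raw -0.6 want -1.1
ROWS x6: dx row1 -0.0007 others 0.0001 | dy 0.0026 | dz each 0.0003
```

```bash
python3 -m jog '[{"hand":0,"dx":-0.0008,"dy":0.0026,"dz":0.0002,"turn":0},{"hand":0,"dx":0.0001,"dy":0.0026,"dz":0.0002,"turn":0},{"hand":0,"dx":0.0001,"dy":0.0026,"dz":0.0003,"turn":0},{"hand":0,"dx":0.0001,"dy":0.0026,"dz":0.0003,"turn":0},{"hand":0,"dx":0.0001,"dy":0.0026,"dz":0.0003,"turn":0},{"hand":0,"dx":0.0001,"dy":0.0026,"dz":0.0003,"turn":0}]' >/dev/null
python3 ctl.py 6 .0235 .024
```

```text
t 17.72 tau 7.62 ball [ 0.0479 -0.0051  0.1287] yaw -5.13 Fz 4.1 sink 24.0 grip 40
c meas -4.4 (n291 res 0.71) innov -0.28 | c -4.4 v -0.2mm/s beta 0.3 ref 0.0 -0.0 | d now -0.4 raw -0.7 want -1.1
ROWS x6: dx row1 -0.0008 others 0.0002 | dy 0.0026 | dz each 0.0003
```

```bash
python3 -m jog '[{"hand":0,"dx":-0.001,"dy":0.0026,"dz":0.0003,"turn":0},{"hand":0,"dx":0.0001,"dy":0.0026,"dz":0.0003,"turn":0},{"hand":0,"dx":0.0001,"dy":0.0026,"dz":0.0004,"turn":0},{"hand":0,"dx":0.0001,"dy":0.0026,"dz":0.0004,"turn":0},{"hand":0,"dx":0.0001,"dy":0.0026,"dz":0.0004,"turn":0},{"hand":0,"dx":0.0001,"dy":0.0026,"dz":0.0004,"turn":0}]' >/dev/null
python3 ctl.py 6 .0235 .024
```

```text
t 18.27 tau 8.17 ball [ 0.0596 -0.0055  0.127 ] yaw -5.13 Fz 4.4 sink 24.2 grip 40
c meas -4.4 (n264 res 0.60) innov -0.25 | c -4.4 v 0.1mm/s beta 0.3 ref 0.0 -0.0 | d now -0.8 raw -1.0 want -1.2
ROWS x6: dx row1 -0.0004 others 0.0002 | dy 0.0026 | dz each 0.0004
```

```bash
python3 -m jog '[{"hand":0,"dx":-0.0005,"dy":0.0026,"dz":0.0004,"turn":0},{"hand":0,"dx":0.0001,"dy":0.0026,"dz":0.0004,"turn":0},{"hand":0,"dx":0.0001,"dy":0.0026,"dz":0.0005,"turn":0},{"hand":0,"dx":0.0001,"dy":0.0026,"dz":0.0005,"turn":0},{"hand":0,"dx":0.0001,"dy":0.0026,"dz":0.0005,"turn":0},{"hand":0,"dx":0.0001,"dy":0.0026,"dz":0.0005,"turn":0}]' >/dev/null
python3 ctl.py 6 .0235 .024
```

```text
t 18.82 tau 8.72 ball [ 0.0713 -0.0055  0.1249] yaw -5.13 Fz 4.7 sink 24.5 grip 40
c meas -4.5 (n263 res 0.64) innov -0.38 | c -4.5 v -0.1mm/s beta 0.3 ref 0.0 -0.0 | d now -0.6 raw -1.0 want -1.2
ROWS x6: dx row1 -0.0005 others 0.0002 | dy 0.0026 | dz each 0.0004
```

```bash
python3 -m jog '[{"hand":0,"dx":-0.0004,"dy":0.0026,"dz":0.0004,"turn":0},{"hand":0,"dx":0.0001,"dy":0.0026,"dz":0.0005,"turn":0},{"hand":0,"dx":0.0001,"dy":0.0026,"dz":0.0005,"turn":0},{"hand":0,"dx":0.0001,"dy":0.0026,"dz":0.0005,"turn":0},{"hand":0,"dx":0.0001,"dy":0.0026,"dz":0.0005,"turn":0},{"hand":0,"dx":0.0001,"dy":0.0026,"dz":0.0005,"turn":0}]' >/dev/null
python3 ctl.py 6 .0235 .024
```

```text
t 19.37 tau 9.27 ball [ 0.083  -0.0054  0.1227] yaw -5.13 Fz 3.4 sink 24.5 grip 40
c meas -4.3 (n239 res 0.69) innov -0.09 | c -4.3 v 0.5mm/s beta 0.4 ref 0.0 -0.0 | d now -0.7 raw -1.1 want -1.2
ROWS x6: dx row1 -0.0004 others 0.0003 | dy 0.0026 | dz each 0.0005
```

```bash
python3 -m jog '[{"hand":0,"dx":0.0004,"dy":0.0026,"dz":0.0005,"turn":0},{"hand":0,"dx":0.0003,"dy":0.0026,"dz":0.0005,"turn":0},{"hand":0,"dx":0.0002,"dy":0.0026,"dz":0.0006,"turn":0},{"hand":0,"dx":0.0001,"dy":0.0026,"dz":0.0006,"turn":0},{"hand":0,"dx":0.0001,"dy":0.001,"dz":0,"turn":0},{"hand":0,"dx":0,"dy":0,"dz":-0.008,"turn":0},{"hand":0,"dx":0,"dy":0,"dz":-0.012,"turn":0},{"hand":0,"dx":0,"dy":0,"dz":-0.02,"turn":0},{"hand":0,"dx":0,"dy":0,"dz":-0.03,"turn":0},{"hand":0,"dx":0,"dy":0,"dz":-0.03,"turn":0},{"hand":0,"dx":0,"dy":0,"dz":-0.03,"turn":0},{"hand":0,"dx":0,"dy":0,"dz":-0.03,"turn":0}]' >/dev/null
python3 -m jog '[{"hand":0,"dx":0,"dy":0,"dz":-0.03,"turn":0},{"hand":0,"dx":0,"dy":0,"dz":-0.02,"turn":0},{"hand":0,"dx":0,"dy":0,"dz":0,"turn":0},{"hand":0,"dx":0,"dy":0,"dz":0,"turn":0},{"hand":0,"dx":0,"dy":0,"dz":0,"turn":0},{"hand":0,"dx":0,"dy":0,"dz":0,"turn":0},{"hand":0,"dx":0,"dy":0,"dz":0,"turn":0},{"hand":0,"dx":0,"dy":0,"dz":0,"turn":0}]' >/dev/null
python3 - <<'E'
from h import *
import time
for i in range(6):
    s=robot.get_state(); a,d=shot("side"); print(round(s["t"],2),ring("side",a,d,0,R0=.122)[0]*1e3,ball(s).round(3),s["grip_force"],s["ft_force"].round(1))
E
python3 -m jog '[{"hand":0,"dx":0,"dy":0,"dz":0,"turn":0},{"hand":0,"dx":0,"dy":0,"dz":0,"turn":0},{"hand":0,"dx":0,"dy":0,"dz":0,"turn":0},{"hand":0,"dx":0,"dy":0,"dz":0,"turn":0},{"hand":0,"dx":0,"dy":0,"dz":0,"turn":0},{"hand":0,"dx":0,"dy":0,"dz":0,"turn":0},{"hand":0,"dx":0,"dy":0,"dz":0,"turn":0},{"hand":0,"dx":0,"dy":0,"dz":0,"turn":0}]' >/dev/null
python3 - <<'E'
from h import *
s=robot.get_state(); a,d=shot("side"); print(round(s["t"],2),ring("side",a,d,0,R0=.122)[0]*1e3,ball(s).round(3))
a2,d2=shot("top"); print(ring("top",a2,d2,0,R0=.122)[0]*1e3)
cv2.imwrite("pics/end.png",a[...,::-1])
E
```

```text
21.08 [-4.32301367] [ 0.091 -0.005  0.278] 39.99918758869171 [ 0.7 -0.4 -1.6]
21.13 [-4.62894732] [ 0.091 -0.005  0.278] 39.999276995658875 [-0.5 -0.5 -1.6]
21.18 [-4.34330168] [ 0.091 -0.005  0.278] 39.999364614486694 [ 0.2 -0.9 -2.4]
21.23 [-4.29891121] [ 0.091 -0.005  0.278] 39.99930739402771 [ 0.4 -0.  -2.7]
21.28 [-4.30395647] [ 0.091 -0.005  0.278] 39.99932885169983 [-0.8  0.1 -1.4]
21.33 [-4.33926182] [ 0.091 -0.005  0.278] 39.999271631240845 [-0.4 -0.5 -1.5]
22.05 [-4.35639169] [ 0.091 -0.005  0.279]
[-6.89279605]
```

View pics/end.png

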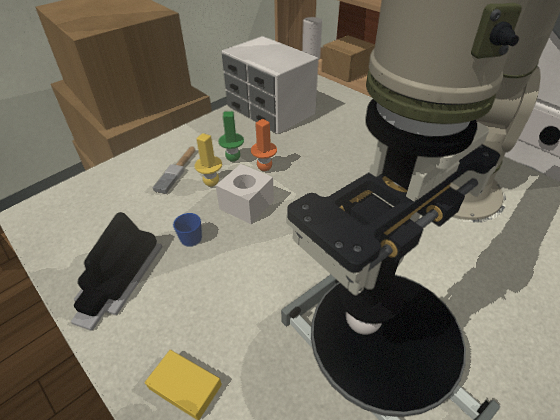

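The tool is held upright well above the glass, with the ball at (363,322). The carriage is at rest about 4 mm from the middle, so I hand in.

```bash
python3 -c "
from rig import robot
print(robot.hand_in())"
```

```text
the job is handed in; nothing more can be done
None
```

The glass was rolled in one unbroken pass of about 9 s, with the deck held about 24 mm down (about 6 N). The tool is now held about 145 mm above the glass, the carriage stands still 4–7 mm off the middle, and the job is handed in; no verdict came back.

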